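# Lock the keeper rail on the grey tub

## Robot

A 7-joint arm with a two-finger parallel gripper is mounted at the origin on a cart in front of the work surface, level with it; the furniture and walls round the work are solid. World frame = base frame: x ahead of the robot, y to its left, z up, the work surface at z = 0. Lengths are in m, angles in rad, forces in N, time in s.
With the tool pointing down it reaches from about 0.4 to 0.9 m from the base axis. Payload 5.6 kg.
Tool frame: the origin (TCP) lies midway between the tips of the shut fingers; the grasp point (between the pads) lies 19 mm behind it; z points along the fingers, y is the line along which they close (so a half turn about z gives the same grasp; the last joint's range is limited). The gripper opens to 92 mm and grips with 3 to 60 N. Pads are 20 mm wide; open, the fingers measure 128 mm over their backs; the gripper's body (75 mm by 189 mm) begins 69 mm behind the grasp point.
Start: joints at [1.279, 0.468, -0.012, 1.603, 0.006, 1.071, -0.056], TCP at [0.16, -0.63, 0.215] pointing down, gripper open.
Joint ranges: [-2.53, 2.53], [-0.31, 2.02], [-1.57, 1.55], [0.28, 2.44], [-1.29, 4.43], [0.15, 1.84], [-2.92, 2.92]. Speed limits (rad/s): [2.57, 2.57, 3.14, 3.14, 3.14, 3.14, 3.14].

## Interface

Orientations are given as a rotation vector (axis times angle).
In Python, from plant import monitor, camera, job, cut_out, mark_of gives the robot as it stands. The module is installed in compiled form; this text tells all that it offers.
- The arm moves only by the tool servo_tool, never from a script. Its argument "moves" is a list of rows, each an object with "dp": the shift along the world's x, y, z in mm, a list of three; "twist": the turn about the world's z in degrees. In form: [{"dp": [tx, ty, tz], "twist": twist}, ...]. A call has 1 to 20 rows; each row is the pose to reach, as a shift and turn from the pose commanded when the call began; what a row does not reach only later rows make up. A row lasts 1/12 s, in which the tool goes at most 41.7 mm and 7.16 degrees, less where a joint would pass 70% of its speed; a pose out of reach is approached as far as the arm can. A call with a gripper value outside its range is refused whole. "hand" is the opening, from -1 (shut) to 1 (fully open), so that 0 is half open, set as the call begins (left out, the last holds). The fingers move at their own pace and stop on an object; "squeeze" is the grip in N (left out, the last holds). Time passes only in rows, so rows that repeat a pose let the fingers close. It gives the time, the measured TCP pose, the force, the opening and the grip force at its end, in the units of the state.
- monitor.state(): the state, without advancing time (a new reading comes with each control period).
- camera(name): name is "scene" or "top" or "wrist"; returns a dict with "frame" (384x512x3 uint8, red, green, blue), "range_z" (384x512 float32, m along the optical axis (not along the pixel's ray), 0 where there is no reading), "intrinsics" (3x3 intrinsics, pixels), "xyz" and "orientation" of the camera in the world. Camera axes: x right, y up, looking along -z (the intrinsics and any distortion apply to the point x, -y, -z); pixel columns grow to the right and rows downward; lengths in m; the calibration is good to about 2 mm. A picture is of the moment at which its call begins.
- job.sign_off(): hands the job in; it is judged then, once.
Trained networks look in a picture, given as the dict that the camera call returned (one of the last four; its "shot" number tells which), for a name from the list of things; names that differ only in an ending like _2 or _b are one class to them, and where a whole thing is asked for, a point or a joint stands for the part that bears it (a point fixed in the world has none). Each returns a list of dicts, best first, with "p" (0 to 1); they miss things now and then, are a little off and sometimes report something else, mostly with a low value. They report only what shows in the picture. A call takes as long as a camera call. They do not tell look-alikes from the thing itself.
- cut_out(picture, target): "mask" (384x512 bool, what is visible of it) and "extent" ([centre column, centre row, width, height] in pixels, round what is visible of it).
- mark_of(picture, target): "pixel" ([row, column] in pixels: a listed point, or the origin of a listed thing).
The state is a dict: "t": time; "joint_pos": joint angles; "joint_velocities": joint speeds; "effort": joint torques, N m; "tool_pos": TCP position; "ee_rot": TCP orientation; "ft_force": force on the tool from outside, world axes, zero at the start; "moment": the same for the moment, N m; "finger_gap": finger opening in m; "grasp_force": force on a finger pad.
Only numpy, scipy, OpenCV 4.12 (cv2) and the standard library are available. Lean on these libraries where they do the work, as an engineer would, in place of code of your own. Each camera call takes 0.05 s, during which the arm holds its last target. There are 200 camera calls.

## Task

The grey tub stands loose in the bay of one of the two bench rails; secure it. Pinch that rail's slider so that its thumb button is held in, run the slider all the way along to its stop beside the tub, then let go so that it locks there. Leave the tub standing where it is and the other rail's slider where it is.

Things in the scene. Friction and masses are not known exactly. Their poses are not given: they have to be found in the camera images.
- rail_tub: The bench rail that holds the grey tub: aluminium base plate 300 x 90 x 8 mm fixed to the table, two steel guide bars 60 mm wide overall and 24 mm high (36 mm at small stop lugs), a 53 mm high end block past the tub. The other rail is alike but holds a small white pot, 38 mm wide. Origin: middle of its underside; x along the rail towards the tub, z up.
- grip_rail_tub (a point): Middle of the grey upright grip block of that rail's slider, 66 mm above the table; x along the rail towards the tub (the way to slide), y from button side to plain side, z up. Block 44 mm long (x), 36 across (y), top 93 mm above the table; pinch it along y. Below 33 mm a flange 60 mm across. On the tub side a jaw 40 mm across, 36 to 44 mm from the point, up to 63 mm above the table.
- slider_rail_tub (a joint): Position of that slider in m: grows towards the tub, 0.11 = hard against its stop (its jaw then stands about 4 mm short of the tub, without pressing it). Starts at 0 to 0.004, where a spring catch locks it (holds 25 N). With the button in it slides with 2 to 3 N. Let go at 0.10 or more, the catch springs out and locks it there; let go on the way, it stays unlocked, button part in.
- button_rail_tub (a joint): Travel of its thumb button in m: 0 = out (locked), 0.008 = fully in; frees the slider from 0.004. Steel pad 32 mm (x) by 34 mm (z), centred at the grip point's height on the block's -y side: its face is 27 mm from the point when out, 19 mm when in (plain face at +y: 18 mm). Spring 5 N to start, 8 N fully in: pinch with 15 to 30 N. Springs out when let go.
- tub_mid (a point): Centre (40 mm above its underside) of the grey tub, 70 mm in diameter, 80 mm tall, standing loose on the base plate in the bay; its top is 88 mm above the table.
- grip_rail_pot (a point): The same grip point on the slider of the other rail, in whose bay a small white pot stands. To be left alone.
Not all that is in view belongs to the job. Leave any turquoise look-alike of the part that bears tub_mid alone.

How it is judged:
On the way:
1. the slider is under way with its button held in (value of joint button_rail_tub above 0.003 m and value of joint slider_rail_tub between 0.03 and 0.1 m), for 0.02 s.
At the end, for the whole second after the job is handed in: The slider on the tub's rail is within 13 mm of its stop with its button out again (within 1.5 mm: locked), and the tub stands upright (within about 9 degrees) within 20 mm of where it stood (value of joint slider_rail_tub above 0.097 m and value of joint button_rail_tub below 0.0015 m and distance of tub_mid from where it was at the start of the episode below 0.02 m and angle between tub_mid's own z axis and vertical below 0.15 rad); the robot touches nothing.
It fails at once if the other rail's slider is moved by more than 10 mm (distance of grip_rail_pot from where it was at the start of the episode above 0.01 m).
It fails at once if the tub is tipped by more than 30 degrees (angle between tub_mid's own z axis and vertical above 0.52 rad).
It also fails if it takes over 40 s, if anything falls off the work surface, if the arm or the gripper's body presses on something with over 40 N, if the wrist force passes 120 N, or if a joint passes its speed limit or range.

## Working session

There is one attempt and no reset: what is moved stays moved. The work goes in short steps, Python scripts to look and compute and a tool call to move; the robot and the scene stay as the last step left them, time stands still between calls to the robot, and variables do not carry over. Pictures are saved under pics/ and viewed, at most 10 in all, crops included, and the job is handed in when it is done.

Besides the shell and the picture viewer there is one more tool, called as name(argument=value, ...) on one line, values as JSON. servo_tool: Moves the arm, as the interface text tells. Its arguments: {"type":"object","properties":{"moves":{"type":"array","items":{"type":"object","properties":{"dp":{"type":"array","items":{"type":"number"}},"twist":{"type":"number"}}}},"hand":{"type":"number"},"squeeze":{"type":"number"}},"required":["moves"]}

```bash
mkdir -p pics; cat > h.py <<'E'
import numpy as np, cv2
from scipy.spatial.transform import Rotation as R
from plant import monitor, camera, job, cut_out, mark_of
def rot(o):
    o=np.array(o,float)
    return o if o.shape==(3,3) else (R.from_rotvec(o).as_matrix() if o.size==3 else R.from_quat(o).as_matrix())
def cloud(c):
    K=c["intrinsics"]; z=c["range_z"]; v,u=np.mgrid[:z.shape[0],:z.shape[1]]
    P=np.stack([(u-K[0,2])/K[0,0]*z,-(v-K[1,2])/K[1,1]*z,-z],-1)
    return P@rot(c["orientation"]).T+np.array(c["xyz"])
def at_z(c,row,col,h):
    K=c["intrinsics"]; d=rot(c["orientation"])@np.array([(col-K[0,2])/K[0,0],-(row-K[1,2])/K[1,1],-1])
    o=np.array(c["xyz"]); return o+d*(h-o[2])/d[2]
def save(c,n): cv2.imwrite("pics/"+n,c["frame"][:,:,::-1])
E
python3 - <<'E'
from h import *
for n in ["top","scene"]:
    c=camera(n); save(c,n+"1.png"); P=cloud(c)
    print(n,c.keys(),np.round(c["xyz"],3),np.round(c["orientation"],3))
    for t,h in [("rail_tub",0),("grip_rail_tub",.066),("tub_mid",.048),("grip_rail_pot",.066)]:
        for m in mark_of(c,t)[:3]:
            r,k=m["pixel"]; print(t,round(m["p"],2),np.round([r,k]),np.round(at_z(c,r,k,h),3), np.round(P[int(r),int(k)],3))
print(monitor.state())
E
```

```text
top dict_keys(['frame', 'range_z', 'intrinsics', 'xyz', 'orientation', 'shot']) [ 0.212 -0.214  1.467] [ 0.143 -0.135 -1.54 ]
rail_tub 0.72 [211. 282.] [ 0.456 -0.283  0.   ] [ 0.455 -0.28   0.009]
grip_rail_tub 0.65 [204. 254.] [ 0.469 -0.186  0.066] [ 0.467 -0.186  0.088]
grip_rail_tub 0.46 [209. 282.] [ 0.453 -0.28   0.066] [ 0.466 -0.28   0.01 ]
tub_mid 0.84 [233. 405.] [ 0.383 -0.703  0.048] [ 0.38  -0.692  0.077]
tub_mid 0.59 [204. 312.] [ 0.476 -0.386  0.048] [ 0.469 -0.381  0.086]
grip_rail_pot 0.77 [206. 129.] [0.451 0.24  0.066] [0.448 0.233 0.092]
scene dict_keys(['frame', 'range_z', 'intrinsics', 'xyz', 'orientation', 'shot']) [-0.601 -1.032  1.323] [ 0.772 -0.356 -0.866]
rail_tub 0.85 [214. 282.] [ 0.459 -0.279  0.   ] [ 0.455 -0.281  0.007]
rail_tub 0.52 [150. 185.] [0.524 0.304 0.   ] [0.451 0.219 0.09 ]
grip_rail_tub 0.65 [188. 264.] [ 0.476 -0.178  0.066] [ 0.454 -0.192  0.09 ]
tub_mid 0.63 [271. 373.] [ 0.385 -0.701  0.048] [ 0.366 -0.707  0.076]
tub_mid 0.54 [216. 303.] [ 0.455 -0.377  0.048] [ 0.428 -0.393  0.082]
grip_rail_pot 0.64 [153. 184.] [0.45  0.225 0.066] [0.446 0.223 0.07 ]
{'t': 0.5, 'joint_pos': array([ 1.27900804,  0.46755257, -0.01159498,  1.60273572,  0.0059921 ,
        1.07136636, -0.05627151]), 'joint_velocities': array([ 0.00072614, -0.00054845, -0.00042929,  0.00024307,  0.00108187,
       -0.00055399, -0.00076246]), 'effort': array([-9.86830055e-04, -5.19968891e+01, -1.28333861e-02, -2.43841732e+01,
       -5.66962583e-02,  1.20196448e-02,  2.31705224e-05]), 'tool_pos': array([ 0.16000416, -0.6299921 ,  0.2145434 ]), 'ee_rot': array([-3.11730683e+00, -3.89706672e-01,  6.07872914e-05]), 'ft_force': array([-0.06466545,  0.64414349, -0.11229504]), 'moment': array([0.04942956, 0.0054481 , 0.00397733]), 'grasp_force': 0.0, 'finger_gap': 0.09182918075167343}
```

View pics/top1.png

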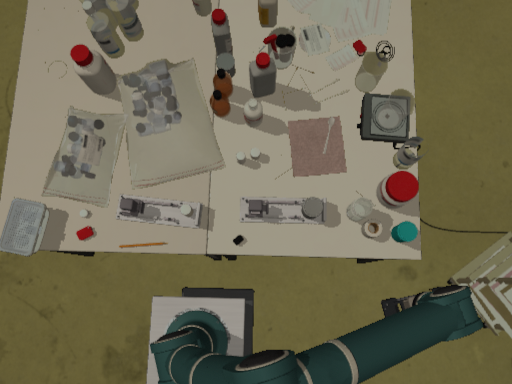

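View pics/scene1.png

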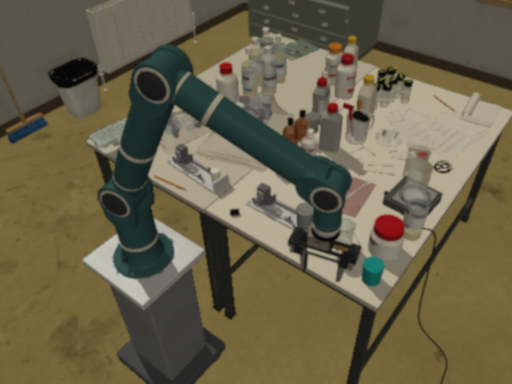

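The top view shows the tub's rail at columns 241–325, row ~210, with its slider at (205,256) and the grey tub at (208,312). The turquoise look-alike is at (232,405), and the pot rail is on the left. The rail runs along about world −y, so the button faces the robot. Next I measure the geometry.

```bash
python3 - <<'E'
from h import *
c=camera("top"); P=cloud(c); hsv=cv2.cvtColor(c["frame"],cv2.COLOR_RGB2HSV)
def rect(m,n):
    q=P[m][:,:2].astype(np.float32); r=cv2.minAreaRect(q*1000); print(n,m.sum(),np.round(r[0],1),np.round(r[1],1),round(r[2],1),"z",np.round(np.median(P[m][:,2]),3))
reg=(abs(P[...,0]-.455)<.09)&(abs(P[...,1]+.28)<.2)
rect(reg&(P[...,2]>.006)&(P[...,2]<.1),"rail")
rect(reg&(P[...,2]>.075)&(P[...,1]>-.26),"gripTop")
rect(reg&(P[...,2]>.015)&(P[...,2]<.075)&(P[...,1]>-.26),"mid")
rect(reg&(P[...,2]>.075)&(P[...,1]<-.32),"tubTop")
for t in ["rail_tub","grip_rail_tub","tub_mid"]:
    for m in cut_out(c,t)[:2]:
        k=m["mask"]&(P[...,2]>.004); print(t,round(m["p"],2),np.round(m["extent"])); rect(k,t)
big=cv2.resize(c["frame"][185:240,225:345],None,fx=6,fy=6,interpolation=cv2.INTER_CUBIC)
cv2.imwrite("pics/crop.png",big[:,:,::-1])
z=np.round(P[190:226:2,240:276:2,2]*1000).astype(int); print(z)
E
```

```text
rail 2036 [ 455.6 -279.5] [178.7 397.3] 0.4 z 0.014
gripTop 166 [ 455.1 -189.2] [44.  40.5] 1.8 z 0.092
mid 224 [ 428.8 -198.4] [120.6 132.9] 87.3 z 0.032
tubTop 334 [ 458.6 -381.7] [67.7 66.9] 29.1 z 0.087
rail_tub 0.88 [285. 212.  87.  29.]
rail_tub 1749 [ 358.1 -289. ] [292.1 309.5] 0.0 z 0.011
grip_rail_tub 0.78 [257. 208.  22.  15.]
grip_rail_tub 296 [ 350.1 -200.6] [276.7  70. ] 1.2 z 0.084
tub_mid 0.75 [311. 205.  20.  25.]
tub_mid 365 [ 351.8 -324.4] [ 66.1 350.5] 62.3 z 0.087
tub_mid 0.74 [403. 233.  24.  19.]
tub_mid 442 [ 294.5 -487.2] [ 69. 567.] 23.7 z 0.078
[[   6   -6    0    2    1    6    4    0    1    1   -2   -2    1    4
     1    1   -5    6]
 [   5    0    1    2    3   -3    1   -1   -5    2    0   -3    4   -8
     4    2    2   -4]
 [   2    5    1   -5   -2 1467    4    1   -5    5    0    2   -3    3
     2    5    1    2]
 [   1    1   -6    6   -2    0   -2    2    5   -3   -3   -2   -3   -1
     2    2   -1    2]
 [   1   10   11   16    5    6    5    4    8    6    7   12   10   10
    10    6    6    7]
 [   3    4   11   33   27   90   88   90   91 
[... 488 characters left out ...]
1   41   65
    64   12    7    8]
 [   7    9   10    5    8   47   82   80   84   80   59   37   12   65
    62    5   14    4]
 [   9    2   11    5    6   33   73   72   72   69   27   33   13   28
     4    5   10   10]
 [   7    3   11   39   24   38   30   33   36   33   37   35   24   27
    29   19   26   28]
 [   5    9    9   13   13   14    6    8    6    8    6    9   10    6
     5    8    6   14]
 [  11    7    9   10    6    9    6    7    6    0    0   13    5   11
     5    7    7    6]
 [   5    1    1    3    3    1   -4   -1   -4    7    4    5   11   10
     6   14    6    4]
 [  -2    2    3    0    6    0   -5    4    1    5    5    6 1467    3
    -2    2    2    0]]
```

View pics/crop.png

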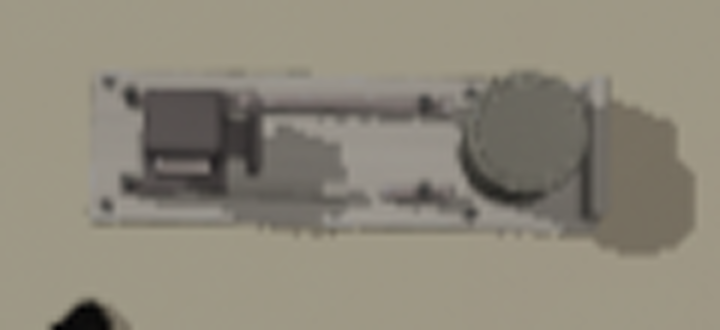

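```bash
python3 - <<'E'
from h import *
A=[];C=[]
for n in ["top","scene","top"]:
    c=camera(n); P=cloud(c)
    for m in cut_out(c,"rail_tub")[:1]:
        k=m["mask"]&(P[...,2]>.004)&(P[...,2]<.016)&(abs(P[...,0]-.455)<.09)&(abs(P[...,1]+.28)<.2)
        k=cv2.morphologyEx(k.astype(np.uint8),cv2.MORPH_OPEN,np.ones((2,2)))>0
        r,cc=np.nonzero(k); q=np.array([at_z(c,a,b,.008)[:2] for a,b in zip(r,cc)]).astype(np.float32)*1000
        print(n,len(q),cv2.minAreaRect(q))
        # edges: per y-bin the x extremes
        b=np.arange(-410,-150,10); lo=[];hi=[]
        for y in b:
            s=q[abs(q[:,1]-y)<5,0]
            if len(s)>4: lo.append((y,s.min())); hi.append((y,s.max()))
        for e in (lo,hi):
            f=cv2.fitLine(np.array(e,np.float32),cv2.DIST_HUBER,0,.01,.01).ravel(); print("  edge slope deg",np.degrees(np.arctan2(f[1],f[0])),"x at y=-280",f[3]+f[1]/f[0]*(-280-f[2]))
    g=(P[...,2]>.082)&(P[...,2]<.102)&(abs(P[...,0]-.455)<.05)&(abs(P[...,1]+.19)<.05)
    r,cc=np.nonzero(g); 
    if len(r)>20:
        q=np.array([at_z(c,a,b,.093)[:2] for a,b in zip(r,cc)]).astype(np.float32)*1000; print("grip",cv2.minAreaRect(q),q.mean(0))
E
```

```text
top 954 ((455.0557556152344, -281.6209411621094), (89.90807342529297, 287.3681335449219), 0.272968053817749)
  edge slope deg -0.20021246 x at y=-280 411.83984
  edge slope deg 0.6497215 x at y=-280 497.44125
grip ((454.0798034667969, -189.27365112304688), (44.11151885986328, 40.194278717041016), 1.5158066749572754) [ 456.45618 -189.35829]
scene 360 ((448.5092468261719, -283.7496032714844), (75.67701721191406, 268.87725830078125), 0.09199295192956924)
  edge slope deg -0.42984736 x at y=-280 413.58505
  edge slope deg -14.61588 x at y=-280 471.80316
grip ((448.9214782714844, -195.25364685058594), (47.40303421020508, 51.37425231933594), 85.51378631591797) [ 452.01978 -195.90775]
top 985 ((455.2391357421875, -285.09771728515625), (89.92322540283203, 294.3884582519531), 0.18822643160820007)
  edge slope deg 0.37588912 x at y=-280 412.4657
  edge slope deg 0.77302486 x at y=-280 497.7971
grip ((454.07958984375, -189.2737274169922), (44.1120719909668, 40.19427490234375), 1.5159114599227905) [ 456.15305 -188.92485]
```

The button (the light pad) is on the −x side and the rail axis is within about 0.5° of −y. The grip point is near (455, −190). Moving to hover above it with the tool's y turned onto world x.

servo_tool(moves=[{"dp": [10,15,5],"twist": 3},{"dp": [30,45,5],"twist": 9},{"dp": [50,75,5],"twist": 15},{"dp": [70,105,5],"twist": 21},{"dp": [90,135,5],"twist": 26},{"dp": [110,165,5],"twist": 31},{"dp": [130,195,5],"twist": 36},{"dp": [150,225,5],"twist": 41},{"dp": [170,255,5],"twist": 46},{"dp": [190,285,5],"twist": 51},{"dp": [210,315,5],"twist": 56},{"dp": [230,345,5],"twist": 61},{"dp": [250,375,5],"twist": 66},{"dp": [270,405,5],"twist": 71},{"dp": [285,425,5],"twist": 74},{"dp": [295,440,5],"twist": 75.8},{"dp": [295,440,5],"twist": 75.8},{"dp": [295,440,5],"twist": 75.8},{"dp": [295,440,5],"twist": 75.8}], hand=1)

```text
t: 2.58
tool_pos: [0.4544, -0.191, 0.2195]
ee_rot: [2.222, 2.22, -0.001]
ft_force: [0.4, 0.4, -0.6]
finger_gap: 0.092
grasp_force: 0.0
```

```bash
python3 - <<'E'
from h import *
s=monitor.state(); print(s["t"],s["tool_pos"],rot(s["ee_rot"])[:,1],s["finger_gap"])
c=camera("wrist"); save(c,"w1.png"); P=cloud(c)
print(np.round(c["xyz"],3))
for t in ["grip_rail_tub"]:
    for m in mark_of(c,t)[:2]:
        r,k=m["pixel"]; print(t,round(m["p"],2),np.round([r,k]),np.round(at_z(c,r,k,.066),4))
g=(P[...,2]>.085)&(P[...,2]<.1)&(abs(P[...,0]-.455)<.045)&(abs(P[...,1]+.19)<.045)
g=cv2.morphologyEx(g.astype(np.uint8),cv2.MORPH_OPEN,np.ones((3,3)))>0
print(g.sum(),cv2.minAreaRect(P[g][:,:2].astype(np.float32)*1000),np.median(P[g][:,2]))
g=(P[...,2]>.012)&(P[...,2]<.035)&(abs(P[...,0]-.455)<.06)&(P[...,1]<-.21)&(P[...,1]>-.32)
g=cv2.morphologyEx(g.astype(np.uint8),cv2.MORPH_OPEN,np.ones((3,3)))>0
print(g.sum(),cv2.minAreaRect(P[g][:,:2].astype(np.float32)*1000))
E
```

```text
2.5833 [ 0.4544273  -0.19100044  0.2195095 ] [ 9.99999519e-01 -8.33318222e-04 -5.18155260e-04] 0.09203844495464346
[ 0.455 -0.114  0.389]
grip_rail_tub 0.69 [177. 266.] [ 0.4623 -0.1874  0.066 ]
1648 ((461.3133239746094, -186.35922241210938), (43.20779800415039, 35.49268341064453), 89.42351531982422) 0.09249469876962899
1004 ((460.9848327636719, -265.4346618652344), (60.09828186035156, 108.71793365478516), 0.03509259223937988)
```

View pics/w1.png

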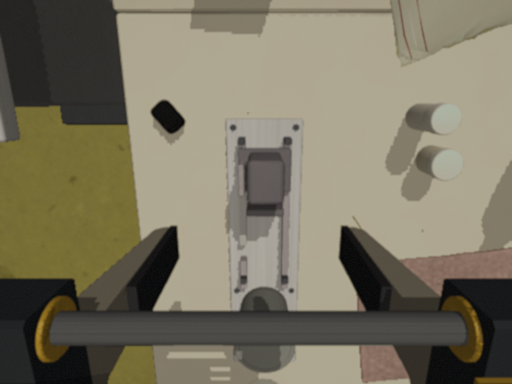

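The wrist view shows the block top at about (178,266), centred between the fingers. It measures (461.3, −186.4), aligned to 0.5°. Descending so that the grasp point is at 66 mm height.

servo_tool(moves=[{"dp": [3,2,-10],"twist": 0},{"dp": [6,4,-30],"twist": 0},{"dp": [6,4,-50],"twist": 0},{"dp": [6,4,-70],"twist": 0},{"dp": [6,4,-90],"twist": 0},{"dp": [6,4,-110],"twist": 0},{"dp": [6,4,-130],"twist": 0},{"dp": [6,4,-145],"twist": 0},{"dp": [6,4,-155],"twist": 0},{"dp": [6,4,-165],"twist": 0},{"dp": [6,4,-172],"twist": 0},{"dp": [6,4,-172],"twist": 0},{"dp": [6,4,-172],"twist": 0}])

```text
t: 3.77
tool_pos: [0.4612, -0.186, 0.0476]
ee_rot: [2.22, 2.222, 0.0]
ft_force: [-0.1, -1.0, 0.2]
finger_gap: 0.0924
grasp_force: 0.0
```

```bash
python3 - <<'E'
from h import *
c=camera("wrist"); save(c,"w2.png"); P=cloud(c)
g=(P[...,2]>.085)&(P[...,2]<.1)&(abs(P[...,0]-.46)<.03)&(abs(P[...,1]+.187)<.04)
g=cv2.morphologyEx(g.astype(np.uint8),cv2.MORPH_OPEN,np.ones((3,3)))>0
print(g.sum(),cv2.minAreaRect(P[g][:,:2].astype(np.float32)*1000),np.median(P[g][:,2]))
E
```

```text
5868 ((460.99932861328125, -182.7309112548828), (36.015625, 36.34146499633789), 0.5656916499137878) 0.09254551983280737
```

View pics/w2.png

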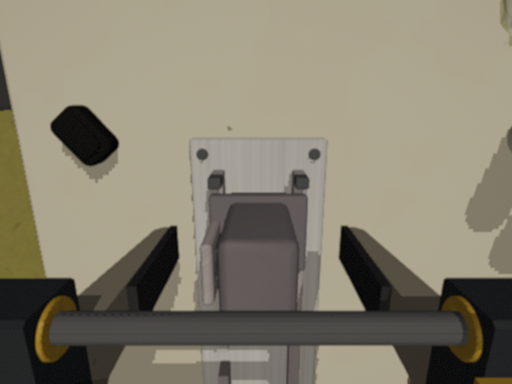

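The block is centred between the fingers, with the button pad on the left at about (262,211). The y extent is partly hidden by the crossbar. Pinching.

servo_tool(moves=[{"dp": [-0.5,0,0],"twist": 0},{"dp": [-0.5,0,0],"twist": 0},{"dp": [-0.5,0,0],"twist": 0},{"dp": [-0.5,0,0],"twist": 0},{"dp": [-0.5,0,0],"twist": 0},{"dp": [-0.5,0,0],"twist": 0},{"dp": [-0.5,0,0],"twist": 0},{"dp": [-0.5,0,0],"twist": 0},{"dp": [-0.5,0,0],"twist": 0},{"dp": [-0.5,0,0],"twist": 0},{"dp": [-0.5,0,0],"twist": 0},{"dp": [-0.5,0,0],"twist": 0}], hand=-1, squeeze=25)

```text
t: 4.82
tool_pos: [0.4606, -0.1861, 0.0475]
ee_rot: [-2.22, -2.222, 0.0]
ft_force: [1.4, -1.1, -2.8]
finger_gap: 0.0367
grasp_force: 25.0
```

The gap is 37 mm, so the button is fully in. Sliding along −y.

servo_tool(moves=[{"dp": [0,-3,0],"twist": 0},{"dp": [0,-8,0],"twist": 0},{"dp": [0,-14,0],"twist": 0},{"dp": [0,-20,0],"twist": 0},{"dp": [0,-26,0],"twist": 0},{"dp": [0,-32,0],"twist": 0},{"dp": [0,-38,0],"twist": 0},{"dp": [0,-44,0],"twist": 0},{"dp": [0,-50,0],"twist": 0},{"dp": [0,-50,0],"twist": 0}])

```text
t: 5.65
tool_pos: [0.4606, -0.2379, 0.0475]
ee_rot: [2.222, 2.22, -0.0]
ft_force: [3.7, -2.5, -7.0]
finger_gap: 0.0363
grasp_force: 25.0
```

servo_tool(moves=[{"dp": [0,-6,0],"twist": 0},{"dp": [0,-12,0],"twist": 0},{"dp": [0,-18,0],"twist": 0},{"dp": [0,-24,0],"twist": 0},{"dp": [0,-30,0],"twist": 0},{"dp": [0,-36,0],"twist": 0},{"dp": [0,-42,0],"twist": 0},{"dp": [0,-47,0],"twist": 0},{"dp": [0,-51,0],"twist": 0},{"dp": [0,-54,0],"twist": 0},{"dp": [0,-54,0],"twist": 0}])

```text
t: 6.57
tool_pos: [0.4606, -0.2914, 0.0475]
ee_rot: [2.221, 2.221, -0.0]
ft_force: [5.3, -1.9, -9.1]
finger_gap: 0.0365
grasp_force: 25.0
```

servo_tool(moves=[{"dp": [0,-1,0],"twist": 0},{"dp": [0,-2,0],"twist": 0},{"dp": [0,-3,0],"twist": 0},{"dp": [0,-4,0],"twist": 0},{"dp": [0,-5,0],"twist": 0},{"dp": [0,-5,0],"twist": 0}])

```text
t: 7.07
tool_pos: [0.4606, -0.2956, 0.0475]
ee_rot: [2.22, 2.222, 0.0]
ft_force: [4.8, 1.5, -7.3]
finger_gap: 0.0363
grasp_force: 25.0
```

```bash
python3 - <<'E'
from h import *
s=monitor.state(); print(s["tool_pos"],s["ft_force"],s["finger_gap"])
c=camera("wrist"); P=cloud(c); save(c,"w3.png")
g=(P[...,2]>.085)&(P[...,2]<.1)&(abs(P[...,0]-.46)<.017)&(abs(P[...,1]+.296)<.04)
print(np.percentile(P[g][:,1],[1,50,99]))
E
```

```text
[ 0.46063833 -0.29560843  0.04751296] [ 4.75062677  1.54743011 -7.33619478] 0.03631165708242138
[-0.3071674  -0.28872376 -0.27459137]
```

View pics/w3.png

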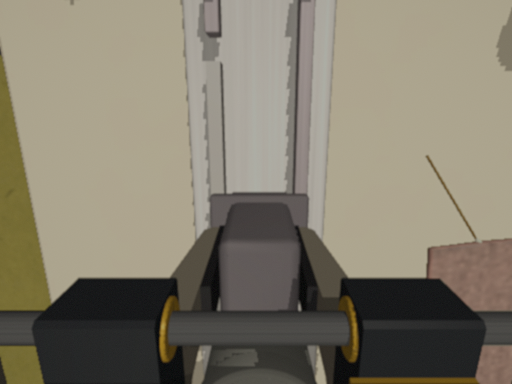

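The block's rear edge has moved from −164.7 to −274.6, about 110 mm, and the y force has reversed. A small further push will confirm the stop.

servo_tool(moves=[{"dp": [0,-1,0],"twist": 0},{"dp": [0,-2,0],"twist": 0},{"dp": [0,-2,0],"twist": 0},{"dp": [0,-2,0],"twist": 0}])

```text
t: 7.45
tool_pos: [0.4606, -0.2959, 0.0475]
ee_rot: [-2.219, -2.223, -0.001]
ft_force: [4.6, 4.0, -6.7]
finger_gap: 0.036
grasp_force: 25.0
```

It moved only 0.3 mm for the 2 mm commanded, and the force rose, so it is at the stop. Releasing, then lifting.

servo_tool(moves=[{"dp": [0,0,0],"twist": 0},{"dp": [0,0,0],"twist": 0},{"dp": [0,0,0],"twist": 0},{"dp": [0,0,0],"twist": 0},{"dp": [0,0,0],"twist": 0},{"dp": [0,0,0],"twist": 0},{"dp": [0,0,0],"twist": 0},{"dp": [0,0,0],"twist": 0},{"dp": [0,0,0],"twist": 0},{"dp": [0,0,0],"twist": 0}], hand=1)

```text
t: 8.28
tool_pos: [0.4606, -0.2971, 0.0476]
ee_rot: [2.22, 2.222, 0.0]
ft_force: [-0.4, 0.3, -0.0]
finger_gap: 0.092
grasp_force: 0.0
```

servo_tool(moves=[{"dp": [0,0,10],"twist": 0},{"dp": [0,0,25],"twist": 0},{"dp": [0,0,45],"twist": 0},{"dp": [0,0,65],"twist": 0},{"dp": [0,0,85],"twist": 0},{"dp": [0,0,105],"twist": 0},{"dp": [0,0,125],"twist": 0},{"dp": [0,0,145],"twist": 0},{"dp": [0,0,165],"twist": 0},{"dp": [0,0,172],"twist": 0},{"dp": [0,0,172],"twist": 0},{"dp": [0,0,172],"twist": 0}])

```text
t: 9.28
tool_pos: [0.4602, -0.297, 0.2195]
ee_rot: [2.22, 2.222, -0.0]
ft_force: [0.1, -0.6, -0.5]
finger_gap: 0.0919
grasp_force: 0.0
```

```bash
python3 - <<'E'
from h import *
s=monitor.state(); print(s["tool_pos"],s["ft_force"],s["finger_gap"])
c=camera("wrist"); P=cloud(c); save(c,"w4.png")
g=(P[...,2]>.085)&(P[...,2]<.1)&(abs(P[...,0]-.46)<.03)&(abs(P[...,1]+.296)<.035)
print("grip",cv2.minAreaRect(P[g][:,:2].astype(np.float32)*1000))
g=(P[...,2]>.055)&(P[...,2]<.077)&(abs(P[...,0]-.45)<.05)&(abs(P[...,1]+.296)<.018)
print("button",g.sum(),np.percentile(P[g][:,0],[1,50,99]) if g.sum() else "")
E
```

```text
[ 0.46024403 -0.29697017  0.21945644] [ 0.05860003 -0.58451134 -0.47074351] 0.09187855769169552
grip ((461.2609558105469, -296.1820373535156), (43.20890426635742, 35.27490997314453), 89.21699523925781)
button 76 [0.43482954 0.44011887 0.47998683]
```

View pics/w4.png

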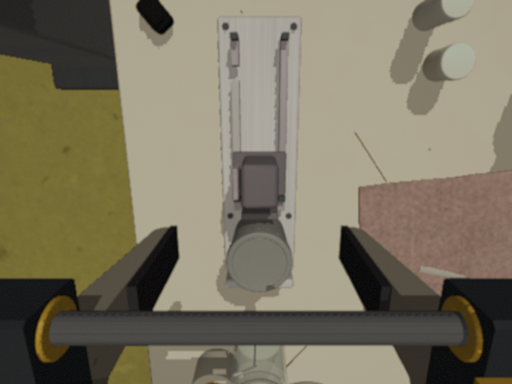

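The block at (180,260) is now beside the upright tub at (262,260). It moved 109.8 mm, and the button face is 26.5 mm from the block's centre, so it is out and locked. I check the tub's position, then hand in.

```bash
python3 - <<'E'
from h import *
c=camera("wrist"); P=cloud(c)
g=(P[...,2]>.08)&(P[...,2]<.1)&(abs(P[...,0]-.46)<.05)&(abs(P[...,1]+.381)<.045)&(P[...,1]<-.33)
r=cv2.minEnclosingCircle(P[g][:,:2].astype(np.float32)*1000); print(r,np.ptp(np.percentile(P[g][:,2],[2,98])))
if np.hypot(r[0][0]-460,r[0][1]+381)<12: print(job.sign_off())
E
```

```text
((460.7709655761719, -379.162841796875), 34.90279006958008) 0.005626114724243014
the job is handed in; nothing more can be done
None
```

The job is handed in: the slider on the tub's rail moved 110 mm to its stop and locked with its button out, the tub stands upright within about 3 mm of where it was, and I never moved near the other rail; the final verdict was not shown to me.

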